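# Zero the turns counter and hold the mirror on the index pin

## Robot

A 7-joint arm with a two-finger parallel gripper is mounted at the origin on the work surface. World frame = base frame: x ahead of the robot, y to its left, z up, the work surface at z = 0. Lengths are in m, angles in degrees, forces in N, time in s.
With the tool pointing down it reaches from about 0.425 to 0.875 m from the base axis. Payload 4.7 kg.
Tool frame: the origin (TCP) lies at the very end of the fingers, on their centre line; the grasp point (between the pads) lies 19 mm behind it; z points along the fingers, y is the line along which they close (so a half turn about z gives the same grasp; the last joint's range is limited). The gripper opens to 87 mm and grips with 3 to 60 N. Pads are 19 mm wide; open, the fingers measure 117 mm over their backs; the gripper's body (75 mm by 190 mm) begins 51 mm behind the grasp point.
Start: joints at [69.219, 18.392, -4.016, 83.108, 1.295, 78.541, -3.26], TCP at [0.239, -0.604, 0.223] pointing down, gripper open.
Joint ranges: [-163.93, 163.93], [-17.29, 119.83], [-79.2, 71.16], [3.27, 140.29], [-89.18, 269.18], [5.43, 117.66], [-154.24, 154.24]. Speed limits (degrees/s): [147.25, 147.25, 180, 180, 180, 180, 180].

## Interface

Orientations are given as [roll, pitch, yaw] about the fixed x, y, z axes, in that order (R = Rz(yaw) Ry(pitch) Rx(roll)).
In Python, from cell import get_obs, read_camera, sign_off, silhouettes gives the robot as it stands.
- The arm moves only by the tool play_rows, never from a script. Its argument "steps" is a list that holds one entry, the list of rows, each a list of 7 numbers: the shift along the tool's x, y, z in m, then the turn, a rotation vector about the tool's x, y, z in rad, then the finger opening in m, from 0 to 0.087. A call has 1 to 12 rows; each row shifts and turns the commanded pose from where the row before left it, along the tool's axes as they then stand; what a row does not reach is not made up. A row lasts 1/10 s, in which the tool goes at most 50 mm and 8.59 degrees, less where a joint would pass 70% of its speed; a pose out of reach is approached as far as the arm can. A call is refused whole if a number of a shift passes 0.05 or a number of a turn 0.15, either way. A call with a gripper value outside its range is refused whole. The fingers move at their own pace and stop on an object; "force" is the grip in N (left out, the last holds). Time passes only in rows, so rows that do not move let the fingers close. It gives the time, the measured TCP pose, the force, the opening and the grip force at its end, in the units of the state.
- get_obs(): the state, without advancing time (a new reading comes with each control period).
- read_camera(name): name is "scene" or "top"; returns a dict with "frame" (384x512x3 uint8, red, green, blue), "intrinsics" (3x3 intrinsics, pixels), "view" (4x4, takes a point from world to camera coordinates). Camera axes: x right, y up, looking along -z (the intrinsics and any distortion apply to the point x, -y, -z); pixel columns grow to the right and rows downward; lengths in m; the calibration is good to about 2 mm. A picture is of the moment at which its call begins. There is no depth.
- sign_off(): hands the job in; it is judged then, once.
Trained networks look in the newest picture that a camera, given by its name, has taken for a name from the list of things; names that differ only in an ending like _2 or _b are one class to them, and where a whole thing is asked for, a point or a joint stands for the part that bears it (a point fixed in the world has none). Each returns a list of dicts, best first, with "p" (0 to 1); they miss things now and then, are a little off and sometimes report something else, mostly with a low value. They report only what shows in the picture. A call takes as long as a camera call. They do not tell look-alikes from the thing itself.
- silhouettes(camera, name): "pixels" (384x512 bool, what is visible of it) and "extent" ([left, top, right, bottom] in pixels, round what is visible of it).
The state is a dict: "time_s": time; "qpos": joint angles; "joint_velocities": joint speeds; "effort": joint torques, N m; "tool_pos": TCP position; "tool_rot": TCP orientation; "force": force on the tool from outside, world axes, zero at the start; "wrist_torque": the same for the moment, N m; "grip_width": finger opening in m; "grasp_force": force on a finger pad.
Only numpy, scipy, OpenCV 4.12 (cv2) and the standard library are available. Lean on these libraries where they do the work, as an engineer would, in place of code of your own. Each camera call takes 0.05 s, during which the arm holds its last target. There are 200 camera calls.

## Task

Get the tree disc ready for its first picture: turn the reset knob of the turns counter counter-clockwise back to its zero stop, then turn the sprung inspection mirror (it has a bar grip on top) until the camera on the same base plate sees the index pin on the disc's bark reflected near the middle of the mirror. Finish while still holding the mirror steady at that angle, because it springs back when let go; leave the counter at zero and do not disturb the other things on the table.

Things in the scene. Friction and masses are not known exactly. Their poses are not given: they have to be found in the camera images.
- reset_knob_grip (a point): On the vertical axis of the counter's reset knob, at the height to grip, 87 mm above the table. The knob is a black bar 42 mm long, 14 mm thick, standing from 62 to 94 mm above the table on a flange 44 mm across (top at 64 mm). x runs along the bar and turns with it; z is up. A white line marks the half of the bar's top that points to the number wheels at zero.
- reset_knob (a joint): Angle of the reset knob in rad: 0 at its zero stop, growing clockwise seen from above (up to 1.7); it starts between 0.6 and 1.4, so it must be turned counter-clockwise. It has slight friction (0.03 N m) and stays where it is left.
- mirror_bar (a point): Centre of the mirror's bar grip: a black upright bar 44 mm long, 10 mm thick, 32 mm high (115 to 147 mm above the table), standing above the mirror's top edge on its vertical turning axis. x points across the bar, out of the reflecting face; y runs along the bar and the glass; z is up. The axes turn with the mirror.
- mirror_face (a point): Centre of the mirror's reflecting face, on its vertical turning axis, 65 mm above the table. x points straight out of the glass (its normal), y along the glass, z up. The glass is 92 mm wide, 66 mm high, on a thin black back plate 100 x 74 mm (28 to 102 mm above the table).
- mirror_turn (a joint): Angle of the mirror in rad about its vertical axis: 0 at its rest position, growing counter-clockwise seen from above, up to a stop at 1.5. A spring (0.06 N m per rad) always turns it back to 0 when nobody holds it. At rest the glass faces 10 degrees clockwise of the camera.
- lens (a point): Centre of the camera's lens: a black box camera 60 x 56 x 50 mm fixed on the same base plate, 182 mm from the mirror's axis on the side away from the robot, its lens 65 mm above the table and looking straight at the mirror.
- pin (a point): Centre of the index pin's round steel head (22 mm across), the marker to be seen in the mirror. It stands 20 mm out of the dark bark of the tree disc (240 mm across, 100 mm high, lying flat left of the mirror, fixed), 65 mm above the table, on the side that looks to the mirror.
- sightline (a point): Not a visible object: the camera's line of sight after the mirror. It starts at the centre of the mirror's face; its x axis is the reflected line of sight (level; it turns twice as far as the mirror). The pin shows in the mirror's middle when this x axis passes through it: the mirror's normal then halves the angle between the directions from the mirror to lens and to pin.
- counter: The turns counter: a grey box 90 x 90 x 50 mm, fixed, on the right-hand side, with four white number wheels in the face towards the robot and the reset knob on top. Origin under its centre, x away from the number wheels, z up.
- mirror: The turning mirror as a whole: glass, back plate, spindle and bar grip. Origin on the table under its turning axis; x points out of the reflecting face, z up.
- unit: The inspection unit: base plate 330 x 100 x 12 mm, camera and mirror together. Fixed to the table. Origin on the table under the mirror's axis, x towards the camera, z up.
- brush: A small hand brush, 160 mm long, lying flat behind the mirror on the robot's side. A bystander: leave it alone.
- twig: A small branch slice, 60 mm across and 29 mm high, between the inspection unit and the tree disc. A bystander: leave it alone.
- loupe: A small black loupe, 40 mm across and 40 mm high, right of the counter. A bystander: leave it alone.
- caliper: A steel caliper, 150 mm long, lying flat. A bystander: leave it alone.
- mug: A white mug, 90 mm high. A bystander: leave it alone.
- glue: A white glue bottle, 130 mm high. A bystander: leave it alone.
Mind the look-alikes: they are no part of the job. Leave any purple look-alike of the counter alone.

How it is judged:
By the outcome, as a careful person would: the job done as asked, in the order asked, and still so for the second after the job is handed in, while the arm keeps its last pose, push and grip.
It also fails if it takes over 45 s, if anything falls off the work surface, if the arm or the gripper's body presses on something with over 40 N, if the wrist force passes 120 N, or if a joint passes its speed limit or range.

## Working session

There is one attempt and no reset: what is moved stays moved. The work goes in short steps, Python scripts to look and compute and a tool call to move; the robot and the scene stay as the last step left them, time stands still between calls to the robot, and variables do not carry over. Pictures are saved under pics/ and viewed, at most 10 in all, crops included, and the job is handed in when it is done.

Besides the shell and the picture viewer there is one more tool, called after "Emit:" as a command line: name --argument value ..., lists and objects as JSON in quotes. play_rows: Moves the arm, as the interface text tells. Its arguments: {"type":"object","properties":{"steps":{"type":"array","items":{"type":"array","items":{"type":"array","items":{"type":"number"}}}},"force":{"type":"number"}},"required":["steps"]}

```bash
mkdir -p pics; python3 - <<'E'
from cell import *
import cv2,numpy as np
for n in("scene","top"):
    c=read_camera(n);cv2.imwrite(f"pics/{n}0.png",cv2.cvtColor(c["frame"],cv2.COLOR_RGB2BGR))
    print(n,c["intrinsics"].round(1).tolist(),c["view"].round(4).tolist(),[k for k in c])
    for k in["counter","reset_knob","mirror","mirror_bar","lens","pin","unit","twig","brush"]:
        print(k,[(round(d["p"],2),[int(v) for v in d["extent"]]) for d in silhouettes(n,k)][:3])
print(get_obs())
E
```

```text
scene [[374.5, 0.0, 252.3], [0.0, 374.5, 192.4], [0.0, 0.0, 1.0]] [[0.6145, 0.7886, -0.0233, -0.2379], [-0.4215, 0.3531, 0.8353, 0.1817], [0.6669, -0.5034, 0.5493, -1.6042], [0.0, 0.0, 0.0, 1.0]] ['frame', 'intrinsics', 'view']
counter [(0.85, [268, 229, 312, 275]), (0.82, [203, 203, 246, 242]), (0.74, [124, 247, 139, 261])]
reset_knob [(0.76, [215, 205, 227, 220]), (0.75, [283, 228, 301, 248])]
mirror [(0.83, [292, 167, 321, 201])]
mirror_bar [(0.66, [289, 165, 324, 199])]
lens [(0.74, [286, 164, 369, 258]), (0.57, [214, 202, 227, 219])]
pin [(0.75, [373, 155, 450, 217])]
unit [(0.72, [370, 156, 450, 215]), (0.7, [284, 167, 369, 260]), (0.21, [291, 164, 318, 198])]
twig [(0.74, [334, 196, 354, 215])]
brush [(0.43, [274, 187, 290, 194])]
top [[371.2, 0.0, 255.4], [0.0, 371.2, 191.8], [0.0, 0.0, 1.0]] [[0.0069, -1.0, -0.0019, -0.1143], [0.9934, 0.0066, 0.1146, -0.5409], [-0.1146, -0.0027, 0.9934, -1.1865], [0.0, 0.0, 0.0, 1.0]] ['frame', 'intrinsics', 'view']
counter [(0.92, [276, 181, 306, 213]), (0.61, [249, 116, 282, 145])]
reset_knob [(0.44, [284, 192, 296, 201])]
mirror [(0.63, [
[... 365 characters left out ...]
s': 1.0, 'qpos': array([69.21804646, 18.39261366, -4.0141567 , 83.10796395,  1.2965856 ,
       78.54241573, -3.2598224 ]), 'joint_velocities': array([-0.10228482, -0.02501605,  0.01472193,  0.03453683, -0.03636083,
        0.04693675,  0.08940128]), 'effort': array([-8.05079235e-04, -4.91110325e+01, -4.03512279e-01, -3.12777328e+01,
       -6.37429487e-02,  3.33767594e-02,  3.23320728e-05]), 'tool_pos': array([ 0.23911976, -0.60442744,  0.22257482]), 'tool_rot': array([1.79997778e+02, 4.99277432e-03, 2.15894072e+01]), 'force': array([ 0.08561921, -0.13741352,  0.50082194]), 'wrist_torque': array([ 0.02402705, -0.01584808, -0.01728079]), 'grasp_force': 0.0, 'grip_width': 0.08743977192689767}
```

```bash
python3 - <<'E'
import cv2
a=cv2.imread("pics/top0.png")[75:235,50:330]
cv2.imwrite("pics/topc.png",cv2.resize(a,None,fx=2.8,fy=2.8,interpolation=cv2.INTER_CUBIC))
a=cv2.imread("pics/scene0.png")[130:290,190:470]
cv2.imwrite("pics/scenec.png",cv2.resize(a,None,fx=2.8,fy=2.8,interpolation=cv2.INTER_CUBIC))
E
```

```text
(no output)
```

View pics/topc.png

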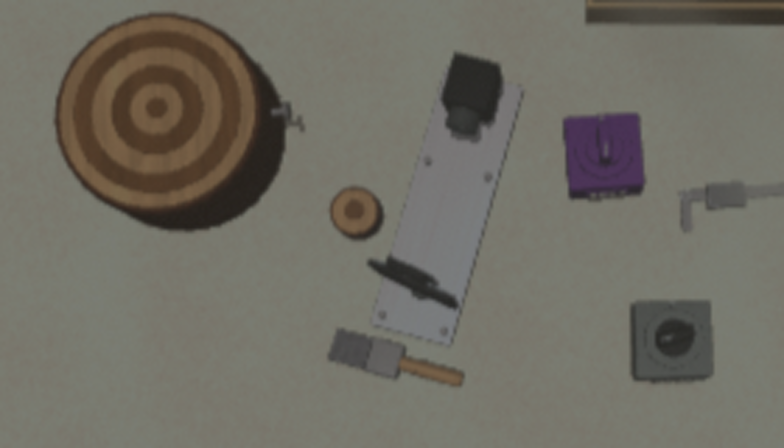

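View pics/scenec.png

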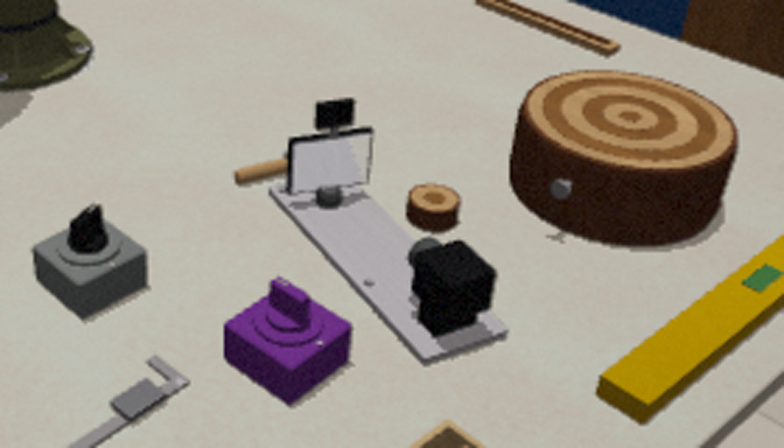

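```bash
cat >h.py <<'E'
import numpy as np
C={"scene":(374.5,252.3,192.4,np.array([[0.6145,0.7886,-0.0233,-0.2379],[-0.4215,0.3531,0.8353,0.1817],[0.6669,-0.5034,0.5493,-1.6042]])),
"top":(371.2,255.4,191.8,np.array([[0.0069,-1.0,-0.0019,-0.1143],[0.9934,0.0066,0.1146,-0.5409],[-0.1146,-0.0027,0.9934,-1.1865]]))}
def bp(c,u,v,z):
    f,cx,cy,V=C[c];R,t=V[:,:3],V[:,3];o=-R.T@t;d=R.T@np.array([(u-cx)/f,-(v-cy)/f,-1]);return (o+d*(z-o[2])/d[2])[:2]
def proj(c,P):
    f,cx,cy,V=C[c];q=V[:,:3]@np.array(P)+V[:,3];return np.array([cx+f*q[0]/-q[2],cy+f*q[1]/q[2]])
def T(x,y,z):return bp("top",x/2.8+50,y/2.8+75,z).round(4)
def S(x,y,z):return bp("scene",x/2.8+190,y/2.8+130,z).round(4)
E
python3 - <<'E'
from h import *
print("counter top corners",[T(*p,.05) for p in[(632,302),(711,302),(713,378),(634,381)]])
print("scene corners",[S(*p,.05) for p in[(35,262),(146,265),(90,293)]])
print("knob",T(674,337,.094),S(88,213,.09))
print("plate T",[T(*p,.012) for p in[(372,325),(450,345),(523,90)]])
print("plate S",[S(*p,.012) for p in[(270,190),(425,360),(507,332)]])
print("pin",S(560,188,.065),T(284,113,.065))
print("disc",T(157,107,.1),S(630,116,.1))
print("bar",S(335,100,.147),[T(*p,.147) for p in[(385,262),(437,283)]], "plate ends",[T(*p,.102) for p in[(369,264),(457,304)]])
print("mirrorS",[S(*p,.102) for p in[(290,136),(373,128)]])
print("camera",T(474,75,.09),"twig",T(355,211,.029))
E
python3 - <<'E'
import cv2,numpy as np
a=cv2.imread("pics/top0.png");s=cv2.imread("pics/scene0.png")
f=lambda i,y,x:cv2.resize(np.clip(i[y:y+46,x:x+46].astype(float)*1.8,0,255).astype('uint8'),(390,390),interpolation=cv2.INTER_CUBIC)
cv2.imwrite("pics/zoom.png",np.hstack([f(a,174,268),f(s,193,200)]))
E
```

```text
counter top corners [array([ 0.5691, -0.1763]), array([ 0.5697, -0.2676]), array([ 0.4817, -0.2691]), array([ 0.4777, -0.1786])]
scene corners [array([ 0.5117, -0.2801]), array([ 0.5898, -0.1937]), array([ 0.5902, -0.2639])]
knob [ 0.524  -0.2205] [ 0.5224 -0.2174]
plate T [array([0.5447, 0.1312]), array([0.5214, 0.0379]), array([ 0.835 , -0.0449])]
plate S [array([0.5288, 0.036 ]), array([ 0.8411, -0.0462]), array([0.8659, 0.0471])]
pin [0.7877 0.2303] [0.7869 0.2307]
disc [0.7815 0.3647] [0.7772 0.3695]
bar [0.5877 0.0751] [array([0.5968, 0.0924]), array([0.5745, 0.0364])] plate ends [array([0.6024, 0.1186]), array([0.5582, 0.0199])]
mirrorS [array([0.5589, 0.036 ]), array([0.6071, 0.1207])]
camera [0.825  0.0071] twig [0.679  0.1521]
```

View pics/zoom.png

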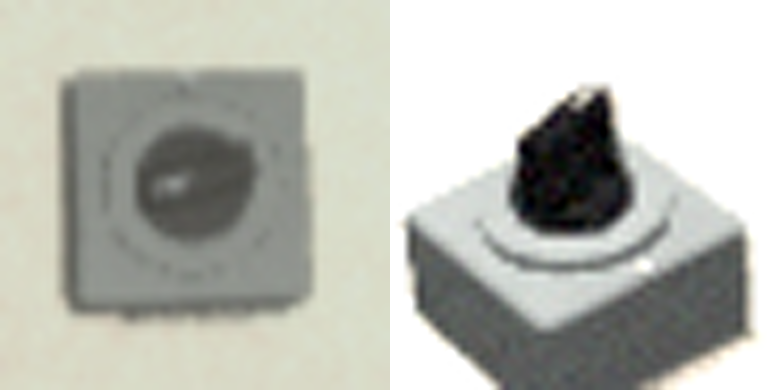

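Candidates for the counter in the top image: grey (290,196), purple look-alike (265,130). The zoomed crop shows the grey one, with its knob's white line pointing left and slightly towards the robot, about 68° clockwise of the number wheels. I choose grey. The pin is at scene (390,197), and the mirror bar is at scene (310,170).

Emit:
play_rows --steps '[[[0.034,-0.021,0,0,0,0,0.087],[0.034,-0.021,0,0,0,0,0.087],[0.034,-0.021,0,0,0,0,0.087],[0.034,-0.021,0,0,0,0,0.087],[0.034,-0.021,0,0,0,0,0.087],[0.034,-0.021,0,0,0,0,0.087],[0.034,-0.021,0,0,0,0,0.087],[0.034,-0.021,0,0,0,0,0.087],[0.034,-0.021,0,0,0,0,0.087],[0.034,-0.021,0,0,0,0,0.087],[0.034,-0.021,0,0,0,0,0.087],[0.034,-0.021,0,0,0,0,0.087]]]'

```text
time_s: 2.2
tool_pos: [0.5266, -0.2187, 0.2229]
tool_rot: [180.0, -0.0, 21.6]
force: [0.3, -0.9, 0.8]
grip_width: 0.0867
grasp_force: 0.0
```

Emit:
play_rows --steps '[[[0,0,0,0,0,-0.14,0.05],[0,0,0,0,0,-0.14,0.05],[0,0,0,0,0,-0.14,0.05],[0,0,0,0,0,-0.14,0.05],[0,0,0,0,0,-0.14,0.05],[0,0,0,0,0,-0.14,0.05],[0,0,0,0,0,-0.14,0.05],[0,0,0,0,0,-0.14,0.05],[0,0,0,0,0,-0.14,0.05],[0,0,0,0,0,-0.14,0.05],[0,0,0,0,0,-0.14,0.05],[0,0,0,0,0,-0.038,0.05]]]'

```text
time_s: 3.4
tool_pos: [0.5257, -0.22, 0.2226]
tool_rot: [-180.0, 0.0, 112.2]
force: [0.1, -0.1, -0.7]
grip_width: 0.0499
grasp_force: 0.0
```

Emit:
play_rows --steps '[[[0.001,-0.001,0.02,0,0,0,0.05],[0,0,0.03,0,0,0,0.05],[0,0,0.03,0,0,0,0.05],[0,0,0.02,0,0,0,0.05],[0,0,0,0,0,0,0.05]]]'

```text
time_s: 3.9
tool_pos: [0.5222, -0.2187, 0.1195]
tool_rot: [-179.8, -0.3, 112.0]
force: [-0.6, 1.1, 0.4]
grip_width: 0.0499
grasp_force: 0.0
```

```bash
python3 - <<'E'
from cell import *
import cv2,numpy as np
o=[]
for n,y,x in(("top",160,250),("scene",180,170)):
    f=read_camera(n)["frame"][y:y+75,x:x+75,::-1]
    o.append(cv2.resize(np.clip(f.astype(float)*1.8,0,255).astype('uint8'),(390,390),interpolation=cv2.INTER_CUBIC))
cv2.imwrite("pics/z2.png",np.hstack(o))
E
```

```text
(no output)
```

View pics/z2.png

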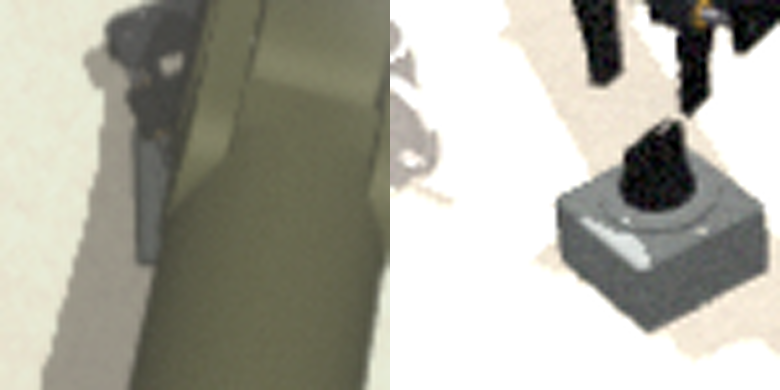

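The top view is hidden by the arm. In the scene crop the fingertips, at (605,85) and (692,112), straddle the knob's top at about (655,140).

```bash
python3 - <<'E'
from h import *
k=390/75
P=lambda p:((proj("scene",p)-[170,180])*k).round(0)
print("tcp",P([.5222,-.2187,.1195]),"knobtop",P([.524,-.220,.094]), "base flange c",P([.524,-.22,.064]))
for a in(112,-68):
    d=.021*np.array([np.cos(np.radians(a)),np.sin(np.radians(a))]);print(a,P([.524+d[0],-.22+d[1],.094]))
print("counter corners",[P([.524+sx*.045,-.2215+sy*.045,.05]) for sx,sy in((1,1),(1,-1),(-1,-1),(-1,1))])
E
```

```text
tcp [262.  93.] knobtop [265. 133.] base flange c [268. 176.]
112 [285. 114.]
-68 [243. 152.]
counter corners [array([378., 203.]), array([246., 267.]), array([159., 190.]), array([288., 132.])]
```

Emit:
play_rows --steps '[[[-0.001,0.001,0.02,0,0,0,0.05],[0,0,0.02,0,0,0,0.05],[0,0,0.009,0,0,0,0.05],[0,0,0,0,0,0,0.05],[0,0,0,0,0,0,0.02],[0,0,0,0,0,0,0.008],[0,0,0,0,0,0,0.008],[0,0,0,0,0,0,0.008],[0,0,0,0,0,0,0.008],[0,0,0,0,0,0,0.008]]]' --force 15

```text
time_s: 5.0
tool_pos: [0.5259, -0.2201, 0.0738]
tool_rot: [180.0, 0.0, 112.0]
force: [-0.8, 0.2, 0.5]
grip_width: 0.0139
grasp_force: 15.0
```

```bash
python3 -c "
from cell import *
o=get_obs();print({k:o[k] for k in('tool_pos','tool_rot','force','wrist_torque','qpos','grip_width','grasp_force')})"
```

```text
{'tool_pos': array([ 0.52590343, -0.2201314 ,  0.07379934]), 'tool_rot': array([1.79992872e+02, 2.62721514e-02, 1.11999514e+02]), 'force': array([-0.78550756,  0.21808713,  0.49614262]), 'wrist_torque': array([ 0.02038819, -0.05681068, -0.01659663]), 'qpos': array([ 45.42023302,  18.13168051, -29.45611987, 103.62129624,
        10.11267241,  60.82515418,  34.23088104]), 'grip_width': 0.013939714743445387, 'grasp_force': 14.962431192398071}
```

Emit:
play_rows --steps '[[[0,0,0,0,0,-0.1,0.008],[0,0,0,0,0,-0.1,0.008],[0,0,0,0,0,-0.1,0.008],[0,0,0,0,0,-0.1,0.008],[0,0,0,0,0,-0.1,0.008],[0,0,0,0,0,-0.1,0.008],[0,0,0,0,0,-0.1,0.008],[0,0,0,0,0,-0.1,0.008],[0,0,0,0,0,-0.1,0.008],[0,0,0,0,0,-0.1,0.008],[0,0,0,0,0,0,0.008]]]'

```text
time_s: 6.1
tool_pos: [0.5248, -0.2215, 0.0737]
tool_rot: [-179.9, -0.1, 169.2]
force: [-3.4, -2.4, 4.5]
grip_width: 0.0138
grasp_force: 15.0
```

```bash
cat >o.py <<'E'
from cell import *
o=get_obs();print({k:o[k].round(3) for k in('tool_pos','tool_rot','force','wrist_torque','qpos')},o['grip_width'],o['grasp_force'])
E
python3 o.py
```

```text
{'tool_pos': array([ 0.525, -0.221,  0.074]), 'tool_rot': array([-1.79894e+02, -8.70000e-02,  1.69250e+02]), 'force': array([-3.403, -2.428,  4.48 ]), 'wrist_torque': array([-0.439,  0.683,  0.007]), 'qpos': array([ 52.973,  19.914, -38.481, 103.37 ,  14.071,  61.612,  88.637])} 0.013814681133750548 14.97212290763855
```

Continue slowly until the stop shows in the torque.

Emit:
play_rows --steps '[[[0,0,0,0,0,-0.03,0.008],[0,0,0,0,0,-0.03,0.008],[0,0,0,0,0,-0.03,0.008],[0,0,0,0,0,-0.03,0.008],[0,0,0,0,0,0,0.008]]]'

```text
time_s: 6.6
tool_pos: [0.5248, -0.2217, 0.0737]
tool_rot: [-179.9, -0.1, 176.1]
force: [-5.0, -3.7, 4.6]
grip_width: 0.014
grasp_force: 15.0
```

```bash
python3 o.py
```

```text
{'tool_pos': array([ 0.525, -0.222,  0.074]), 'tool_rot': array([-1.79872e+02, -9.70000e-02,  1.76071e+02]), 'force': array([-4.958, -3.712,  4.603]), 'wrist_torque': array([-0.77 ,  0.881,  0.043]), 'qpos': array([ 53.87 ,  20.177, -39.585, 103.339,  14.621,  61.711,  95.064])} 0.014017586352079682 14.979788661003113
```

Emit:
play_rows --steps '[[[0,0,0,0,0,-0.03,0.008],[0,0,0,0,0,-0.03,0.008],[0,0,0,0,0,0,0.008]]]'

```text
time_s: 6.9
tool_pos: [0.5247, -0.2218, 0.0737]
tool_rot: [-179.9, -0.1, 179.5]
force: [-4.8, -3.6, 4.9]
grip_width: 0.0136
grasp_force: 15.0
```

```bash
python3 o.py
```

```text
{'tool_pos': array([ 0.525, -0.222,  0.074]), 'tool_rot': array([-1.79869e+02, -1.05000e-01,  1.79510e+02]), 'force': array([-4.833, -3.617,  4.945]), 'wrist_torque': array([-0.755,  0.915,  0.022]), 'qpos': array([ 54.34 ,  20.32 , -40.163, 103.325,  14.904,  61.767,  98.299])} 0.013588454517594904 14.979817271232605
```

Emit:
play_rows --steps '[[[0,0,0,0,0,-0.03,0.008],[0,0,0,0,0,-0.03,0.008],[0,0,0,0,0,0,0.008]]]'

```text
time_s: 7.2
tool_pos: [0.5248, -0.2219, 0.0738]
tool_rot: [-179.9, -0.1, -177.1]
force: [-3.8, -4.4, 5.2]
grip_width: 0.0136
grasp_force: 15.1
```

```bash
python3 o.py
```

```text
{'tool_pos': array([ 0.525, -0.222,  0.074]), 'tool_rot': array([-1.79886e+02, -1.04000e-01, -1.77110e+02]), 'force': array([-3.769, -4.385,  5.185]), 'wrist_torque': array([-0.722,  0.85 , -0.266]), 'qpos': array([ 54.816,  20.468, -40.743, 103.304,  15.168,  61.823, 101.492])} 0.01356797751637617 15.100732147693634
```

Emit:
play_rows --steps '[[[0,0,0,0,0,-0.03,0.008],[0,0,0,0,0,-0.03,0.008],[0,0,0,0,0,0,0.008]]]'

```text
time_s: 7.5
tool_pos: [0.5251, -0.2218, 0.0737]
tool_rot: [-179.9, -0.1, -173.7]
force: [-3.3, -4.8, 4.4]
grip_width: 0.0145
grasp_force: 15.7
```

```bash
python3 o.py
```

```text
{'tool_pos': array([ 0.525, -0.222,  0.074]), 'tool_rot': array([-1.79896e+02, -6.50000e-02, -1.73693e+02]), 'force': array([-3.303, -4.817,  4.426]), 'wrist_torque': array([-0.725,  0.684, -0.351]), 'qpos': array([ 55.289,  20.628, -41.335, 103.281,  15.44 ,  61.842, 104.703])} 0.014542659025674639 15.652729044668376
```

Emit:
play_rows --steps '[[[0,0,0,0,0,0.0,0.05],[0,0,0,0,0,0,0.05],[0,0,0,0,0,0,0.05],[0,0,-0.04,0,0,0,0.05],[0,0,-0.05,0,0,0,0.05],[0,0,-0.05,0,0,0,0.05],[0,0,0,0,0,0,0.05]]]'

```text
time_s: 8.2
tool_pos: [0.5305, -0.22, 0.2211]
tool_rot: [-179.6, 0.6, -173.5]
force: [1.0, -0.2, 1.0]
grip_width: 0.0497
grasp_force: 0.0
```

```bash
python3 o.py
```

```text
{'tool_pos': array([ 0.53 , -0.22 ,  0.221]), 'tool_rot': array([-179.614,    0.642, -173.453]), 'force': array([ 0.951, -0.217,  0.999]), 'wrist_torque': array([ 0.104, -0.173,  0.011]), 'qpos': array([ 58.091,  12.752, -43.876,  93.777,   9.183,  76.38 , 109.408])} 0.04965374404906596 0.0
```

Emit:
play_rows --steps '[[[0,0,0,0,0,0.14,0.05],[0,0,0,0,0,0.14,0.05],[0,0,0,0,0,0.14,0.05],[0,0,0,0,0,0.14,0.05],[0,0,0,0,0,0.14,0.05],[0,0,0,0,0,0.14,0.05],[0,0,0,0,0,0.14,0.05],[0,0,0,0,0,0.14,0.05],[0,0,0,0,0,0.14,0.05],[0,0,0,0,0,0.14,0.05],[0,0,0,0,0,0.14,0.05],[0,0,0,0,0,0.14,0.05]]]'

```text
time_s: 9.4
tool_pos: [0.526, -0.2191, 0.2129]
tool_rot: [-180.0, -0.0, 89.9]
force: [-0.1, 0.3, -0.1]
grip_width: 0.0499
grasp_force: 0.0
```

Emit:
play_rows --steps '[[[0,0,0,0,0,0.14,0.05],[0,0,0,0,0,0.14,0.05],[0,0,0,0,0,0.14,0.05],[0,0,0,0,0,0.017,0.05],[0,0,0,0,0,0,0.05]]]'

```text
time_s: 9.9
tool_pos: [0.5259, -0.2193, 0.2131]
tool_rot: [-180.0, -0.0, 65.4]
force: [0.1, 0.2, 0.6]
grip_width: 0.0503
grasp_force: 0.0
```

```bash
python3 - <<'E'
from cell import *
import numpy as np
o=get_obs();from scipy.spatial.transform import Rotation as R
r=R.from_euler('xyz',o['tool_rot'],degrees=True)
print(o['tool_pos'],o['tool_rot'],r.inv().apply(np.array([.583,.072,.2])-o['tool_pos']))
E
```

```text
[ 0.52593068 -0.21934596  0.21314136] [-1.79980344e+02 -1.45431505e-02  6.53871373e+01] [ 0.2886402  -0.06945251  0.01323845]
```

Translate to just above the mirror bar. The counter will then be clear in the pictures.

Emit:
play_rows --steps '[[[0.029,-0.007,0,0,0,0,0.05],[0.029,-0.007,0,0,0,0,0.05],[0.029,-0.007,0,0,0,0,0.05],[0.029,-0.007,0,0,0,0,0.05],[0.029,-0.007,0,0,0,0,0.05],[0.029,-0.007,0,0,0,0,0.05],[0.029,-0.007,0,0,0,0,0.05],[0.029,-0.007,0,0,0,0,0.05],[0.029,-0.007,0.01,0,0,0,0.05],[0.028,-0.006,0.02,0,0,0,0.05],[0,0,0,0,0,0,0.05]]]'

```text
time_s: 11.0
tool_pos: [0.5826, 0.077, 0.1811]
tool_rot: [-179.7, -0.1, 65.8]
force: [-0.6, -0.1, 0.0]
grip_width: 0.0499
grasp_force: 0.0
```

```bash
python3 - <<'E'
from cell import *
from h import *
import cv2
fs={n:read_camera(n)["frame"] for n in("top","scene")}
o=[]
for n,y,x in(("top",170,265),("scene",193,200),("scene",145,275)):
    f=fs[n][y:y+50,x:x+50,::-1]
    o.append(cv2.resize(np.clip(f.astype(float)*1.7,0,255).astype('uint8'),(266,266),interpolation=cv2.INTER_CUBIC))
cv2.imwrite("pics/z3.png",np.hstack(o))
ob=get_obs();print(ob["tool_pos"],ob["tool_rot"])
k=266/50;P=lambda p:((proj("scene",p)-[275,145])*k+[532,0]).round(0)
print("tcp",P(ob["tool_pos"]))
b=np.radians(65.2);d=.022*np.array([np.cos(b),np.sin(b)])
for z in(.147,.115):
  for s in(-1,0,1): print(z,s,P([.583+s*d[0],.072+s*d[1],z]))
E
```

```text
[0.58397953 0.0719066  0.18288071] [-1.79927810e+02  3.22479739e-02  6.53993643e+01]
tcp [712.  55.]
0.147 -1 [671. 114.]
0.147 0 [707. 109.]
0.147 1 [742. 104.]
0.115 -1 [669. 161.]
0.115 0 [704. 156.]
0.115 1 [739. 151.]
```

View pics/z3.png

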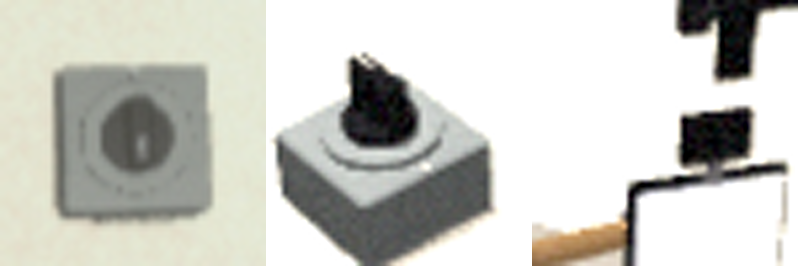

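The knob's white line now points at the number wheels (crop (142,150)). The mirror bar sits about 9 crop pixels right of my prediction, so I'll check the finger projection for camera bias.

```bash
python3 - <<'E'
from h import *
k=266/50;P=lambda p:((proj("scene",p)-[275,145])*k+[532,0]).round(0)
b=np.radians(65.4);x=np.array([np.cos(b),np.sin(b)]);n=np.array([x[1],-x[0]]);c=np.array([.584,.0719])
for dn in(.025,.0585):
  for s in(-1,1): print(dn,s,P([*(c+n*dn+s*.0095*x),.183]))
def S3(u,v,z): return bp("scene",(u-532)/k+275,v/k+145,z)
print("bar top mid",S3(716,113,.147),"bottom",S3(715,160,.115), "plate corners",S3(632,184,.102),S3(785,168,.102))
E
```

```text
0.025 -1 [711.  77.]
0.025 1 [743.  73.]
0.0585 -1 [733. 105.]
0.0585 1 [765. 100.]
bar top mid [0.58996406 0.07261875] bottom [0.59079831 0.07367494] plate corners [0.56387909 0.03231265] [0.60951429 0.11516192]
```

Emit:
play_rows --steps '[[[0,0,0.02,0,0,0,0.05],[0,0,0.02,0,0,0,0.05],[0,0,0.02,0,0,0,0.05],[0,0,0.006,0,0,0,0.05],[0,0,0,0,0,0,0.05],[0,0,0,0,0,0,0.02],[0,0,0,0,0,0,0.004],[0,0,0,0,0,0,0.004],[0,0,0,0,0,0,0.004],[0,0,0,0,0,0,0.004],[0,0,0,0,0,0,0.004]]]' --force 15

```text
time_s: 12.2
tool_pos: [0.5889, 0.0694, 0.118]
tool_rot: [179.5, -0.2, 65.1]
force: [15.7, -3.2, -11.3]
grip_width: 0.0104
grasp_force: 7.7
```

```bash
python3 o.py
```

```text
{'tool_pos': array([0.589, 0.069, 0.118]), 'tool_rot': array([ 1.79458e+02, -1.63000e-01,  6.51370e+01]), 'force': array([ 15.736,  -3.152, -11.29 ]), 'wrist_torque': array([-0.647, -3.344,  0.104]), 'qpos': array([ 23.917,  19.704, -39.817,  98.262,  13.858,  66.446, -44.586])} 0.010442568055297126 7.72129082120955
```

Emit:
play_rows --steps '[[[0,0.003,0,0,0,0,0.004],[0,0.003,0,0,0,0,0.004],[0,0,0,0,0,0,0.004],[0,0,0,0,0,0,0.004]]]'

```text
time_s: 12.6
tool_pos: [0.5893, 0.0692, 0.1179]
tool_rot: [-179.9, 0.0, 65.2]
force: [-3.8, 0.1, 5.1]
grip_width: 0.0102
grasp_force: 15.0
```

```bash
python3 o.py
```

```text
{'tool_pos': array([0.589, 0.069, 0.118]), 'tool_rot': array([-1.79943e+02,  3.70000e-02,  6.52210e+01]), 'force': array([-3.813,  0.056,  5.084]), 'wrist_torque': array([0.026, 0.691, 0.002]), 'qpos': array([ 23.784,  20.259, -39.753,  97.652,  13.892,  67.19 , -44.453])} 0.010154274218531892 15.003306086291559
```

Bar gripped at 10 mm and centred. Turn it counter-clockwise by about 0.64 rad.

Emit:
play_rows --steps '[[[0,0,0,0,0,-0.06,0.004],[0,0,0,0,0,-0.06,0.004],[0,0,0,0,0,-0.06,0.004],[0,0,0,0,0,-0.06,0.004],[0,0,0,0,0,-0.06,0.004],[0,0,0,0,0,-0.06,0.004],[0,0,0,0,0,-0.06,0.004],[0,0,0,0,0,-0.06,0.004],[0,0,0,0,0,-0.06,0.004],[0,0,0,0,0,-0.06,0.004],[0,0,0,0,0,-0.044,0.004],[0,0,0,0,0,0,0.004]]]' --force 25

```text
time_s: 13.8
tool_pos: [0.5918, 0.069, 0.1179]
tool_rot: [179.7, 0.0, 102.1]
force: [5.2, 0.9, -0.4]
grip_width: 0.0103
grasp_force: 25.0
```

```bash
python3 o.py; python3 - <<'E'
from cell import *
import cv2,numpy as np
f=[read_camera(n)["frame"][:,:,::-1] for n in("top","scene")]
a=f[0][75:235,50:330];b=f[1][130:290,190:470]
cv2.imwrite("pics/z4.png",np.hstack([cv2.resize(a,(400,229)),cv2.resize(b,(400,229))]))
s=f[1][140:230,270:420];cv2.imwrite("pics/z5.png",cv2.resize(s,None,fx=5,fy=5,interpolation=cv2.INTER_CUBIC))
E
```

```text
{'tool_pos': array([0.592, 0.069, 0.118]), 'tool_rot': array([1.79748e+02, 1.00000e-03, 1.02084e+02]), 'force': array([ 5.159,  0.888, -0.377]), 'wrist_torque': array([ 0.224, -1.167, -0.05 ]), 'qpos': array([ 28.618,  21.985, -46.02 ,  97.433,  16.961,  67.558,  -9.726])} 0.010315574105246472 25.01034212677041
```

View pics/z4.png

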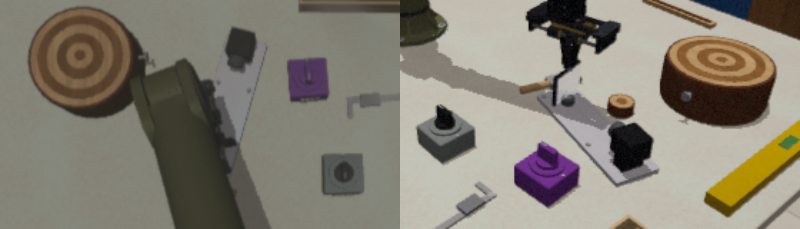

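View pics/z5.png

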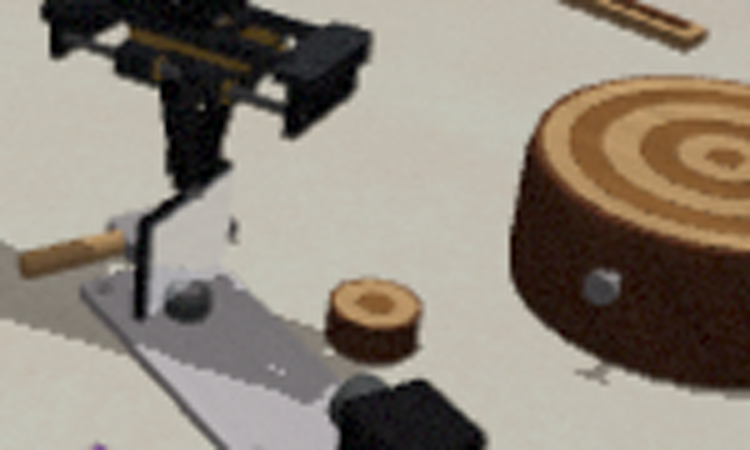

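The mirror's glass now faces about 12°, and the twig, brush and the rest are undisturbed. The scene crop shows the pin at (601,286), in front of the glass direction. The bisector recomputed from the refined axis is 12.0°, and the grip yaw gives 12.1°. Handing in.

```bash
python3 -c "
from cell import *
print(sign_off())"
```

```text
the job is handed in; nothing more can be done
None
```

The counter knob is turned back to its zero stop, the mirror is held at about 0.64 rad so the camera should see the pin near its middle, and the job is handed in; the angle comes from my measured positions, as I could not see the unit camera's own view.

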